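Park the spring plunger and run the tube-rack shuttle to its end stop

ROBOT

A 7-joint arm with a two-finger parallel gripper is mounted at the origin on a cart in front of the work surface, level with it; the furniture and walls round the work are solid. World frame = base frame: x ahead of the robot, y to its left, z up, the work surface at z = 0. Lengths are in m, angles in degrees, forces in N, time in s.
With the tool pointing down it reaches from about 0.4 to 0.85 m from the base axis. Payload 6.9 kg.
Tool frame: the origin (TCP) lies midway between the tips of the shut fingers; the grasp point (between the pads) lies 19 mm behind it (r.tcp_to_grasp is the distance from the TCP to the grasp point, in m); z points along the fingers, x is the direction in which the jaws open and shut, and the axes are right-handed (so a half turn about z gives the same grasp; the last joint's range is limited). The gripper opens to 85 mm and grips with 20 to 120 N. Pads are 22 mm wide; open, the fingers measure 114 mm over their backs; the gripper's body (76 mm by 85 mm) begins 54 mm behind the grasp point. The pads swing forward as they close: fully open they stand 13 mm farther back than shut.
Start: joints at [-57.955, 29.078, -13.613, 85.955, 7.202, 65.827, -8.869], TCP at [0.274, 0.562, 0.231] pointing down, gripper open.
Joint ranges: [-176.47, 176.47], [-13.61, 117.27], [-81.72, 77.17], [0.22, 143.17], [-87.28, 267.28], [10, 112.55], [-165.47, 165.47]. Speed limits (degrees/s): [136.94, 136.94, 180, 180, 180, 180, 180].

INTERFACE

Orientations are given as [roll, pitch, yaw] about the fixed x, y, z axes, in that order (R = Rz(yaw) Ry(pitch) Rx(roll)).
In Python, from cell import monitor, imaging, r gives the robot as it stands.
- The arm moves only by the tool drive_tool, never from a script. Its argument "rows" is text: rows parted by semicolons, each of 6 numbers parted by spaces: the shift along the tool's x, y, z in m, then the turn, a rotation vector about the tool's x, y, z in degrees. A call has 1 to 20 rows; each row shifts and turns the pose as measured when the row begins, along the tool's axes as they then stand; what a row does not reach is not made up. A row lasts 1/8 s, in which the tool goes at most 62.5 mm and 10.7 degrees, less where a joint would pass 70% of its speed; a pose out of reach is approached as far as the arm can. A call is refused whole if a number of a shift passes 0.0625 or a number of a turn 10.7, either way. A call with a gripper value outside its range is refused whole. "jaw" is the finger opening in m, from 0 to 0.0854, set as the call begins (left out, the last holds). The fingers move at their own pace and stop on an object; "newtons" is the grip in N (left out, the last holds). Time passes only in rows, so rows that do not move let the fingers close. It gives the time, the measured TCP pose, the force and the opening at its end, in the units of the state.
- monitor.get_state(): the state, without advancing time (a new reading comes with each control period).
- imaging.grab_frame(name): name is "scene" or "top"; returns a dict with "img" (480x640x3 uint8, red, green, blue), "vertical_fov" (degrees; the focal length in pixels is half the picture's height over the tangent of half this angle, whatever the lens; pixels are square), "cx", "cy" (the principal point, pixels), "extrinsics" (4x4, takes a point from camera to world coordinates). Camera axes: x right, y up, looking along -z (the intrinsics and any distortion apply to the point x, -y, -z); pixel columns grow to the right and rows downward; lengths in m; the calibration is good to about 2 mm. A picture is of the moment at which its call begins. There is no depth.
- r.job_done(): hands the job in, once; it reports no verdict.
The state is a dict: "time": time; "qpos": joint angles; "joint_velocities": joint speeds; "joint_efforts": joint torques, N m; "tool_pos": TCP position; "orientation": TCP orientation; "force": force on the tool from outside, world axes, zero at the start; "ft_torque": the same for the moment, N m; "grip_width": finger opening in m.
Only numpy, scipy, OpenCV 4.12 (cv2) and the standard library are available. Lean on these libraries where they do the work, as an engineer would, in place of code of your own. Each camera call takes 0.05 s, during which the arm holds its last target.

TASK

Free the tube-rack shuttle and move it to its end stop: pull the red T-knob straight up against its spring, twist it anticlockwise (seen from above) and let it down so its cross pin sits home in the rest notch and holds by itself, without straining the knob against the end of its pull or its walls. Then let go of the knob and push the carriage gently until its black nose rests against the end stop. Leave the knob parked, and do not disturb the vial, the dropper bottle or the timer.

Things in the scene. Friction and masses are not known exactly. Their poses are not given: they have to be found in the camera images.
- shuttle: fixed base: aluminium plate 116 x 375 x 12 mm with two dark guide rails (27 mm high) along its y axis. Origin: centre of the underside, on the worktop; z up. The carriage slides along its -y axis, to the end stop. At the start the plunger axis stands at x = 0, y = +103 mm, the blue post at x = 0, y = +166 mm
- carriage: white carriage 88 x 277 mm, top 24 mm above the worktop, axes as the shuttle's, carrying the plunger, the blue post and a fixed black tube rack (top 52 mm high, nearest edge 32 mm from the plunger axis) with tubes to 115 mm high in its -y half. Origin on the centre line at worktop height, 48 mm in +y of the shuttle's origin at the start. Slides with about 2.5 N friction
- knob: spring plunger: red T-bar 50 mm long (x axis), 12 thick (y), 22 high, underside 76 mm above the worktop when down, on an 8 mm vertical stem. Origin on the plunger axis at worktop height when down. 36 mm above the origin a steel cross pin (5 mm thick, 34 long, parallel to the bar) lies in a deep slot of a brass barrel 33 mm across, highest wall 47 to 66 mm above the worktop
- knob_grip (a point): centre of the red bar (87 mm above the worktop when the plunger is down); x along the bar, y across it
- plunger_lift (a joint): lift in m: 0 down (nose 3 mm deep in the base, locks the carriage). The barrel is screwed in differently each time: the pin clears its rim after a lift of 0.008 to 0.026, not told; a firm end of pull comes 0.0025 after that; the rest notch lies 0.0035 below the rim (parked: 0.0045 to 0.0225). Spring 4 N when down, 0.28 N more per mm
- knob_turn (a joint): turn in rad, anticlockwise from above positive: 0 in the deep slot (0.07 play), 1.22 in the middle of the rest notch (parked pin lies between 1.15 and 1.29). Past the notch, and clockwise of the slot, a wall higher than the full pull stops the pin. Between slot and notch the pin can stand on the rim, but is not parked there
- post_top (a point): top centre of the blue upright push post on the carriage, 81 mm above the worktop; shank 14 mm thick with a 19 mm head (the top 13 mm), post clear above 31 mm height; 63 mm in +y of the plunger axis
- carriage_travel (a joint): travel of the carriage towards the end stop (m): 0 locked at the start (0.8 mm play); the end stop lets it run 55 to 75 mm
- carriage_front (a point): front of the carriage's black nose, the face that meets the end stop, 20 mm above the worktop; axes as the shuttle's
- end_stop: steel end-stop block 88 x 19 x 14 mm with a rubber pad, fixed on the shuttle's plate at the -y end. Origin: bottom centre of the pad's face
- stop_face (a point): middle of the end stop's rubber pad face, 20 mm above the worktop; its +y axis points to the carriage. Touching when the carriage_front is at y = 0 of it
- dark_vial: small dark reagent vial with white cap, 33 mm across, 73 mm high, standing beyond the shuttle; origin at its foot. Leave alone
- dropper_bottle: small pink dropper bottle with white cap, 26 mm across, 66 mm high, standing beyond the shuttle; origin at its foot. Leave alone
- timer: flat white bench timer 62 x 66 x 18 mm lying left of the shuttle; origin at its underside centre. Leave alone

How it is judged:
By the outcome, as a careful person would: the job done as asked, in the order asked, and still so for the second after the job is handed in, with the robot touching nothing.
It also fails if it takes over 51 s, if anything falls off the work surface, if the arm or the gripper's body presses on something with over 40 N, if the wrist force passes 120 N, or if a joint passes its speed limit or range.

## Working session

There is one attempt and no reset: what is moved stays moved. The work goes in short steps, Python scripts to look and compute and a tool call to move; the robot and the scene stay as the last step left them, time stands still between calls to the robot, and variables do not carry over. Pictures are saved under pics/ and viewed, and the job is handed in when it is done.

Besides the shell and the picture viewer there is one more tool, called after "Emit:" in YAML: its name, and indented under it one key for each argument. drive_tool: Moves the arm, as the interface text tells. Its arguments: {"type":"object","properties":{"rows":{"type":"string"},"jaw":{"type":"number"},"newtons":{"type":"number"}},"required":["rows"]}

```bash
ls; mkdir -p pics
python3 - <<'E'
from cell import monitor, imaging, r
import cv2,numpy as np
print(monitor.get_state())
for n in("scene","top"):
    f=imaging.grab_frame(n); cv2.imwrite(f"pics/{n}0.png",f["img"][:,:,::-1]); print(n,{k:v for k,v in f.items() if k!="img"})
E
```

```text
pics
{'time': 0.0, 'qpos': array([-57.95526144,  29.12473848, -13.60841044,  86.01042672,
         7.19918225,  65.82706367,  -8.86809755]), 'joint_velocities': array([ 0.01197671, -0.04255745,  0.00429176, -0.01812739,  0.00746116,
       -0.04287072, -0.08263611]), 'joint_efforts': array([-5.26908862e-04, -6.20591927e+01, -2.18696326e+00, -2.49655384e+01,
        1.27628044e-02,  1.18308153e-02,  1.38518521e-05]), 'tool_pos': array([0.27381598, 0.56124657, 0.23042754]), 'orientation': array([-1.79999958e+02,  1.03806147e-01,  6.40006079e+01]), 'force': array([-0.35158071,  0.91618884,  0.23634473]), 'ft_torque': array([-0.01223411, -0.01937349,  0.03605569]), 'grip_width': 0.08526734770406291}
scene {'vertical_fov': 53.60259219438642, 'cx': 327.81964005373715, 'cy': 237.89555489240993, 'extrinsics': array([[ 0.73671698,  0.4403279 , -0.51318557,  0.11530136],
       [-0.67591044,  0.50178224, -0.53977742, -0.66165503],
       [ 0.01982835,  0.74453068,  0.66729372,  0.65452315],
       [ 0.        ,  0.        ,  0.        ,  1.        ]])}
top {'vertical_fov': 54.99004539755439, 'cx': 321.8402602128935, 'cy': 237.5423795405587, 'extrinsics': array([[ 0.0108129 ,  0.98511448, -0.17155917,  0.44748659],
       [-0.99991166,  0.00932592, -0.00947104, -0.20924382],
       [-0.00773011,  0.17164642,  0.98512829,  0.93725527],
       [ 0.        ,  0.        ,  0.        ,  1.        ]])}
```

View pics/scene0.png

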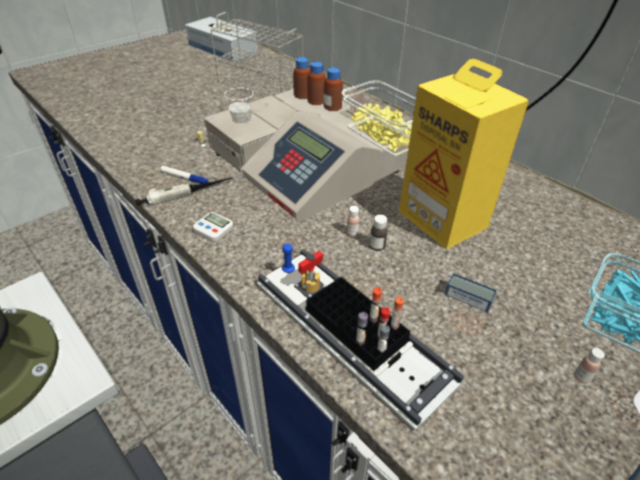

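View pics/top0.png

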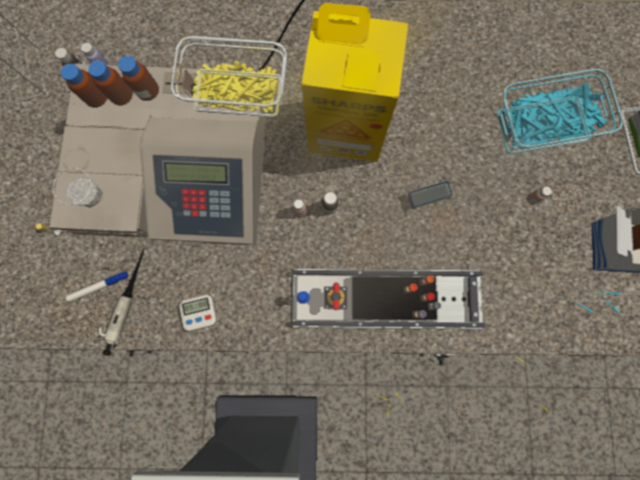

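The scene view shows the blue post at about (288,258), the red knob at (311,263), and the rack on the plate. In the top view the post is at about (303,297), the knob at (336,296), and the end stop near x=475. Next I'll measure these.

```bash
cat > h.py <<'E'
import numpy as np,cv2
from cell import monitor,imaging,r
def ray(f,u,v):
    F=240/np.tan(np.radians(f["vertical_fov"]/2));E=f["extrinsics"]
    d=E[:3,:3]@np.array([(u-f["cx"])/F,-(v-f["cy"])/F,-1.]);return E[:3,3],d
def onz(f,u,v,z):
    o,d=ray(f,u,v);return o+d*(z-o[2])/d[2]
def proj(f,p):
    F=240/np.tan(np.radians(f["vertical_fov"]/2));E=f["extrinsics"]
    c=E[:3,:3].T@(np.asarray(p)-E[:3,3]);return f["cx"]+F*c[0]/-c[2],f["cy"]-F*c[1]/-c[2]
def two(f,a,g,b):
    o,d=ray(f,*a);p,e=ray(g,*b);s=np.linalg.lstsq(np.c_[d,-e],p-o,rcond=None)[0]
    A=o+d*s[0];B=p+e*s[1];return (A+B)/2,np.linalg.norm(A-B)
def blobs(img,kind,box):
    h=cv2.cvtColor(img,cv2.COLOR_RGB2HSV);H,S,V=cv2.split(h)
    m=((H>105)&(H<130)&(S>130)&(V>60)) if kind=="blue" else (((H<6)|(H>174))&(S>170)&(V>90))
    k=np.zeros(m.shape,bool);x0,y0,x1,y1=box;k[y0:y1,x0:x1]=1
    n,l,st,c=cv2.connectedComponentsWithStats((m&k).astype(np.uint8))
    return [(st[i].tolist(),c[i].round(1).tolist()) for i in range(1,n) if st[i][4]>5]
E
python3 - <<'E'
from h import *
f=imaging.grab_frame("top");g=imaging.grab_frame("scene")
for k in("blue","red"):
    print(k,blobs(f["img"],k,(285,265,352,330)),blobs(g["img"],k,(270,235,330,300)))
a=cv2.resize(f["img"][255:345,270:500],None,fx=3.4,fy=3.4,interpolation=2);b=cv2.resize(g["img"][235:425,250:470],None,fx=3,fy=3,interpolation=2)
cv2.imwrite("pics/t1.png",a[:,:,::-1]);cv2.imwrite("pics/s1.png",b[:,:,::-1])
E
```

```text
blue [([298, 292, 11, 11, 98], [302.9, 297.0])] [([282, 244, 12, 29, 222], [287.5, 258.4])]
red [([334, 284, 5, 7, 29], [336.0, 287.4]), ([335, 301, 4, 8, 27], [336.4, 304.0])] [([300, 252, 22, 21, 219], [310.4, 262.8])]
```

View pics/t1.png

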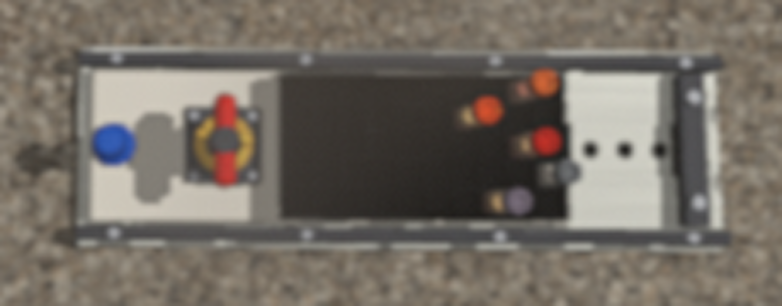

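View pics/s1.png

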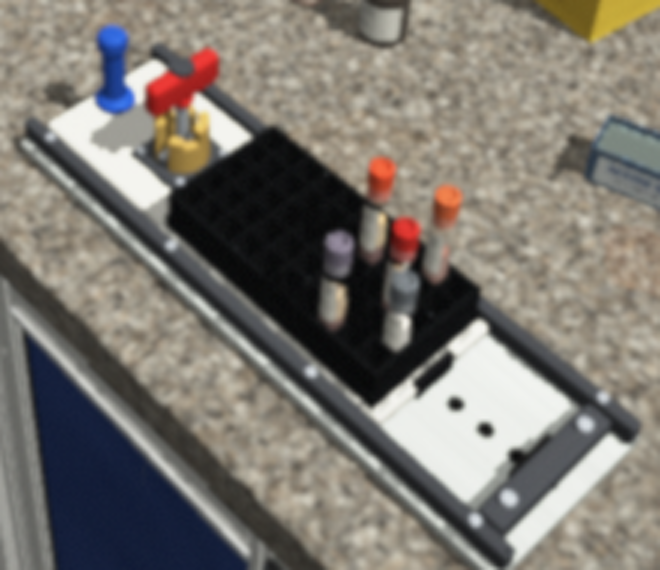

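Run:
```python
from h import *
f=imaging.grab_frame("top");g=imaging.grab_frame("scene")
P=onz(f,302.9,297,.081);K=onz(f,336.2,296,.098)
print("post",P,"knob",K, "dist",np.linalg.norm((P-K)[:2]))
# scene post top centre: px (282+... )
print("post scene",onz(g,287.4,246,.081))
# scene bar centre, side faces: crop (183,82)/3
print("knob two",two(f,(336.2,296),g,(250+183/3,235+74/3)), "scene",onz(g,250+183/3,235+81/3,.087))
s=3.4
for n,p in dict(rU1=(115,58),rU2=(306,60),rU3=(496,61),rU4=(686,62),rL1=(114,232),rL2=(307,234),rL3=(500,236),rL4=(694,237)).items():
    print(n,onz(f,270+p[0]/s,255+p[1]/s,.027)[:2].round(4))
print("stop",onz(f,270+694/s,255+96/s,.026)[:2],onz(f,270+698/s,255+203/s,.026)[:2])
print("padface edge",onz(f,270+680/s,255+150/s,.02)[:2],"nose",onz(f,270+660/s,255+150/s,.02)[:2])
for z in (.073,): print("vial",onz(f,330,198,.07),"drop",onz(f,298,204,.063),"timer",onz(f,198,313,.015))
```

```text
post [ 0.48498402 -0.16728899  0.081     ] knob [ 0.48666364 -0.22828385  0.098     ] dist 0.06101798689684298
post scene [ 0.48801006 -0.16634162  0.081     ]
knob two (array([ 0.48764533, -0.22898613,  0.09343012]), np.float64(0.0019455213029424144)) scene [ 0.48902599 -0.22883978  0.087     ]
rU1 [ 0.5364 -0.1656]
rU2 [ 0.5363 -0.2767]
rU3 [ 0.5368 -0.3869]
rU4 [ 0.5374 -0.4969]
rL1 [ 0.4368 -0.1668]
rL2 [ 0.4369 -0.2769]
rL3 [ 0.437  -0.3868]
rL4 [ 0.4376 -0.497 ]
stop [ 0.51779429 -0.50097923] [ 0.45673331 -0.50046903]
padface edge [ 0.48696292 -0.49338931] nose [ 0.48684156 -0.4818381 ]
vial [ 0.67644218 -0.21587651  0.07      ] drop [ 0.66568671 -0.15363271  0.063     ] timer [0.45428717 0.04292984 0.015     ]
```

```bash
cat > plan.py <<'E'
from h import *
from scipy.spatial.transform import Rotation as R
def rows(wps,s=None):
    """wps list of (x,y,z,yaw) absolute; print tool-frame rows, tool down"""
    s=s or monitor.get_state();p=np.array(s["tool_pos"]);q=R.from_euler("xyz",s["orientation"],degrees=True)
    out=[]
    for w in wps:
        t=np.array(w[:3]);d=q.inv().apply(t-p);T=R.from_euler("xyz",[180,0,w[3]],degrees=True)
        v=np.degrees((q.inv()*T).as_rotvec());out.append(" ".join(f"{x:.3f}" for x in d)+" "+" ".join(f"{x:.1f}" for x in v))
        p,q=t,T
    print("; ".join(out))
def st():
    s=monitor.get_state();print(s["time"],"p",np.round(s["tool_pos"],4),"o",np.round(s["orientation"],2),"F",np.round(s["force"],2),"M",np.round(s["ft_torque"],3),"w",round(s["grip_width"],4),"q7",round(s["qpos"][6],1))
E
python3 - <<'E'
from plan import *
f=imaging.grab_frame("top");print(onz(f,200,240,.1),onz(f,200,240,.15))
N=17;w=[]
for i in range(1,N+1):
    t=i/N;az=np.radians(64+(-25.2-64)*t);rad=.624+(.538-.624)*t-.06*np.sin(np.pi*t)
    w.append((rad*np.cos(az),rad*np.sin(az),.23,64-154*t))
rows(w)
E
```

```text
[0.58656277 0.02356834 0.1       ] [0.57825728 0.00966505 0.15      ]
-0.020 0.056 0.001 0.0 0.0 9.1; -0.015 0.055 0.000 -0.0 -0.0 9.1; -0.010 0.055 0.000 -0.0 -0.0 9.1; -0.006 0.054 0.000 0.0 -0.0 9.1; -0.001 0.052 0.000 0.0 -0.0 9.1; 0.004 0.051 0.000 0.0 -0.0 9.1; 0.008 0.049 0.000 0.0 -0.0 9.1; 0.013 0.047 0.000 -0.0 -0.0 9.1; 0.018 0.045 0.000 -0.0 -0.0 9.1; 0.022 0.042 0.000 0.0 -0.0 9.1; 0.027 0.039 0.000 0.0 -0.0 9.1; 0.030 0.036 0.000 0.0 -0.0 9.1; 0.034 0.033 0.000 0.0 -0.0 9.1; 0.037 0.030 0.000 -0.0 -0.0 9.1; 0.040 0.027 0.000 0.0 -0.0 9.1; 0.043 0.024 0.000 -0.0 -0.0 9.1; 0.045 0.021 0.000 0.0 -0.0 9.1
```

Emit:
drive_tool:
  rows: "-0.020 0.056 0 0 0 9.1; -0.015 0.055 0 0 0 9.1; -0.010 0.055 0 0 0 9.1; -0.006 0.054 0 0 0 9.1; -0.001 0.052 0 0 0 9.1; 0.004 0.051 0 0 0 9.1; 0.008 0.049 0 0 0 9.1; 0.013 0.047 0 0 0 9.1; 0.018 0.045 0 0 0 9.1"
  jaw: 0.04

```text
time: 1.48
tool_pos: [0.4931, 0.1378, 0.2298]
orientation: [-179.8, 0.0, -20.1]
force: [0.4, -0.7, 1.0]
grip_width: 0.0402
```

Emit:
drive_tool:
  rows: "0.022 0.042 0 0 0 9.1; 0.027 0.039 0 0 0 9.1; 0.030 0.036 0 0 0 9.1; 0.034 0.033 0 0 0 9.1; 0.037 0.030 0 0 0 9.1; 0.040 0.027 0 0 0 9.1; 0.043 0.024 0 0 0 9.1; 0.030 0.010 0 0 0 6.0; 0 0 0 0 0 0"

```text
time: 2.6
tool_pos: [0.4652, -0.2389, 0.2298]
orientation: [-179.7, 0.1, -92.5]
force: [0.4, -0.3, -0.2]
grip_width: 0.0401
```

Run:
```python
from plan import *
st()
f=imaging.grab_frame("top");g=imaging.grab_frame("scene")
cv2.imwrite("pics/t2.png",f["img"][:,:,::-1]);cv2.imwrite("pics/s2.png",cv2.resize(g["img"][150:400,200:500],None,fx=2.4,fy=2.4)[:,:,::-1])
p=monitor.get_state()["tool_pos"];print(proj(f,p),proj(g,p))
rows([(.4875,-.229,.15,-90),(.4875,-.229,.11,-90)])
```

```text
2.6 p [ 0.4652 -0.2389  0.2298] o [-1.7965e+02  1.4000e-01 -9.2460e+01] F [ 0.4  -0.3  -0.22] M [ 0.054 -0.022 -0.013] w 0.0401 q7 -51.4
(np.float64(343.1039074665528), np.float64(305.4688436938213)) (np.float64(302.06356674947676), np.float64(202.39760466113057))
-0.007 -0.020 0.080 -0.3 0.2 -2.1; 0.000 -0.000 0.040 0.0 0.0 0.0
```

View pics/s2.png

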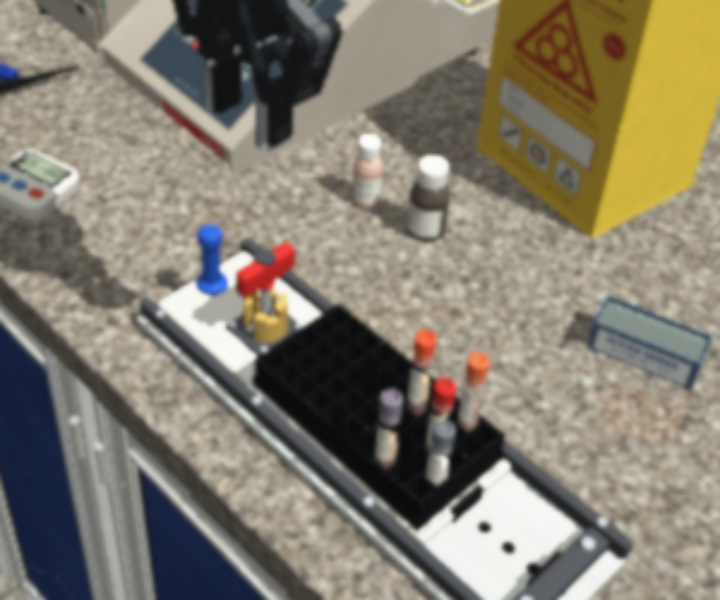

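The scene view shows the gripper above the shuttle, with the knob at about (266,268) in the crop and nothing touched. I'll align and descend.

Emit:
drive_tool:
  rows: "-0.008 -0.022 0.02 -0.3 0.2 -2.4; 0 0 0.04 0 0 0; 0 0 0.02 0 0 0; 0 0 0 0 0 0; 0 0 0 0 0 0"

```text
time: 3.32
tool_pos: [0.4937, -0.2201, 0.1485]
orientation: [-179.8, 0.3, -88.7]
force: [-0.2, 0.1, 0.3]
grip_width: 0.04
```

Run:
```python
from plan import *
st()
f=imaging.grab_frame("top");g=imaging.grab_frame("scene")
cv2.imwrite("pics/t3.png",cv2.resize(f["img"][230:380,240:440],None,fx=4,fy=4)[:,:,::-1]);cv2.imwrite("pics/s3.png",cv2.resize(g["img"][180:330,220:420],None,fx=4,fy=4)[:,:,::-1])
rows([(.4875,-.229,.12,-90),(.4875,-.229,.072,-90)])
```

```text
3.325 p [ 0.4937 -0.2201  0.1485] o [-179.76    0.27  -88.65] F [-0.25  0.13  0.27] M [ 0.01   0.013 -0.05 ] w 0.04 q7 -47.2
0.008 0.007 0.029 -0.3 0.3 1.3; 0.000 -0.000 0.048 0.0 0.0 0.0
```

View pics/s3.png

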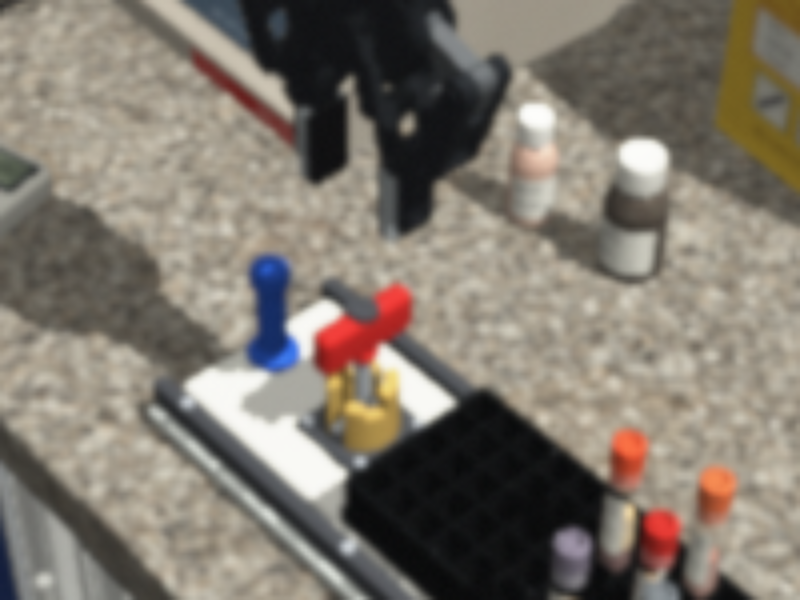

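View pics/t3.png

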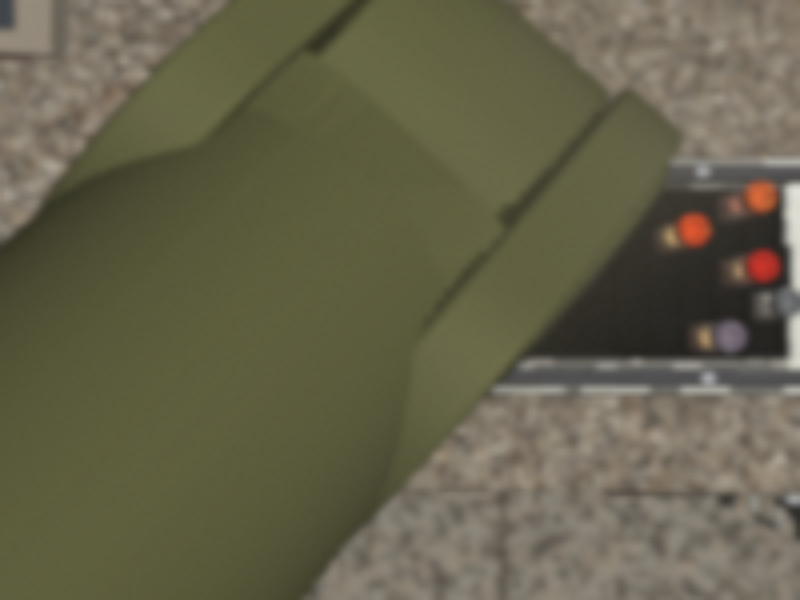

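Run:
```python
import cv2
a=cv2.imread("pics/scene0.png")[240:300,275:345];b=cv2.imread("pics/top0.png")[278:318,290:360]
a=cv2.resize(a,(700,600),interpolation=cv2.INTER_CUBIC);b=cv2.resize(b,(700,400),interpolation=cv2.INTER_CUBIC)
cv2.imwrite("pics/za.png",a);cv2.imwrite("pics/zb.png",b)
```

```text
(no output)
```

View pics/za.png

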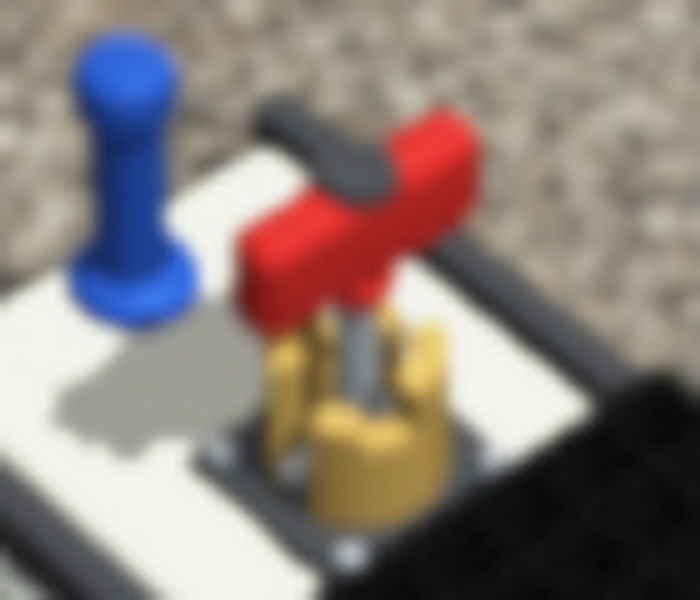

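View pics/zb.png

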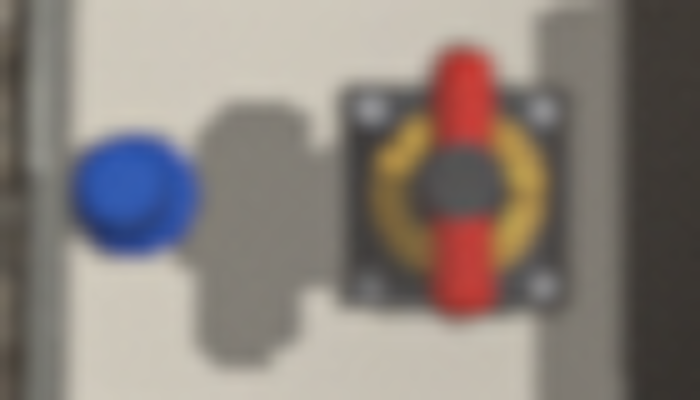

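Run:
```python
from h import *
g=imaging.grab_frame("scene")
# offset calibr using bar underside/top hub: print projections
ax=np.array([.4875,-.229])
for z in(.024,.047,.053,.060,.066,.076,.098,.102):
    print(z,[tuple(((np.array(proj(g,[*(ax+.0165*np.array(d)),z]))-[275,240])*10).round().astype(int)) for d in((.737,-.676),(-.737,.676),(-.65,-.76),(.65,.76))], ((np.array(proj(g,[*ax,z]))-[275,240])*10).round())
print([((np.array(proj(g,[ax[0]+sx,ax[1]+sy,z]))-[275,240])*10).round() for z in(.076,.098) for sx in(-.025,.025) for sy in(-.006,.006)])
```

```text
0.024 [(np.int64(448), np.int64(477)), (np.int64(263), np.int64(475)), (np.int64(356), np.int64(546)), (np.int64(355), np.int64(408))] [355. 476.]
0.047 [(np.int64(449), np.int64(389)), (np.int64(260), np.int64(386)), (np.int64(356), np.int64(457)), (np.int64(354), np.int64(319))] [355. 387.]
0.053 [(np.int64(450), np.int64(365)), (np.int64(260), np.int64(362)), (np.int64(355), np.int64(434)), (np.int64(354), np.int64(296))] [355. 364.]
0.06 [(np.int64(450), np.int64(337)), (np.int64(259), np.int64(334)), (np.int64(355), np.int64(406)), (np.int64(354), np.int64(268))] [355. 336.]
0.066 [(np.int64(450), np.int64(313)), (np.int64(258), np.int64(310)), (np.int64(355), np.int64(381)), (np.int64(354), np.int64(243))] [354. 311.]
0.076 [(np.int64(451), np.int64(272)), (np.int64(257), np.int64(269)), (np.int64(355), np.int64(341)), (np.int64(353), np.int64(203))] [354. 270.]
0.098 [(np.int64(452), np.int64(179)), (np.int64(255), np.int64(177)), (np.int64(354), np.int64(248)), (np.int64(353), np.int64(110))] [354. 178.]
0.102 [(np.int64(452), np.int64(162)), (np.int64(255), np.int64(160)), (np.int64(354), np.int64(231)), (np.int64(353), np.int64(93))] [353. 161.]
[array([265., 360.]), array([219., 321.]), array([486., 221.]), array([440., 184.]), array([262., 268.]), array([216., 229.]), array([488., 129.]), array([441.,  92.])]
```

The zoom shows a dark hub of about 15 mm on top of the bar, above 98 mm. The barrel walls reach roughly 60-63 mm. I'll keep the pads on the bar below the hub, with the TCP at about 67 mm.

Emit:
drive_tool:
  rows: "0.008 0.006 0.015 -0.2 0.3 1.3; 0 0 0.015 0 0 0; 0 0 0 0 0 0; 0 0 0 0 0 0"

```text
time: 3.98
tool_pos: [0.4874, -0.2301, 0.1172]
orientation: [-179.9, -0.1, -90.2]
force: [0.3, -0.1, 0.5]
grip_width: 0.04
```

Run:
```python
from plan import *
st()
rows([(.4875,-.229,.10,-90),(.4875,-.229,.067,-90)])
```

```text
3.975 p [ 0.4874 -0.2301  0.1172] o [-1.7989e+02 -1.0000e-01 -9.0170e+01] F [ 0.29 -0.11  0.47] M [-0.021 -0.002  0.005] w 0.04 q7 -46.0
-0.001 -0.000 0.017 -0.1 -0.1 -0.2; 0.000 -0.000 0.033 0.0 0.0 0.0
```

Emit:
drive_tool:
  rows: "-0.001 0 0.017 0 0 0; 0 0 0.018 0 0 0; 0 0 0.010 0 0 0; 0 0 0.002 0 0 0; 0 0 0 0 0 0"

```text
time: 4.6
tool_pos: [0.4889, -0.2297, 0.0704]
orientation: [-179.7, -0.2, -90.1]
force: [0.1, -0.2, 0.4]
grip_width: 0.0401
```

Run:
```python
from plan import *
st()
g=imaging.grab_frame("scene")
cv2.imwrite("pics/s4.png",cv2.resize(g["img"][220:310,260:370],None,fx=6.6,fy=6.6,interpolation=2)[:,:,::-1])
```

```text
4.6 p [ 0.4889 -0.2297  0.0704] o [-1.7972e+02 -1.5000e-01 -9.0150e+01] F [ 0.05 -0.25  0.42] M [-0.05   0.04  -0.021] w 0.0401 q7 -43.4
```

View pics/s4.png

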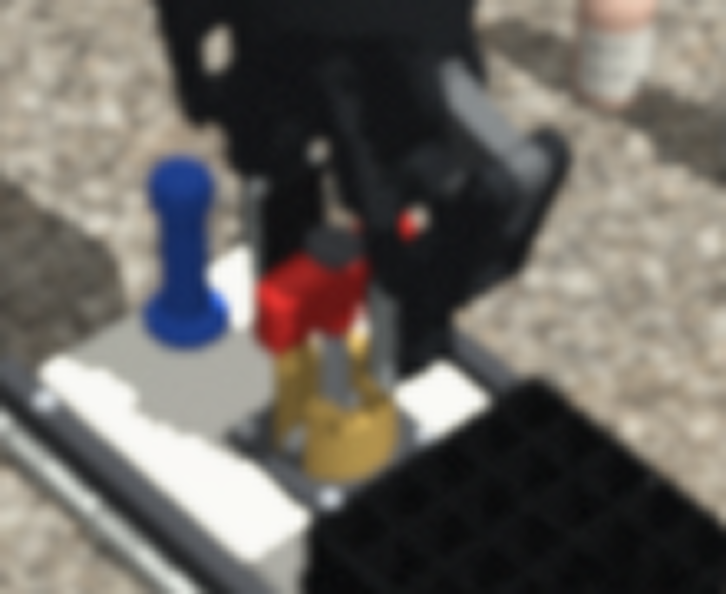

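The fingers straddle the bar, centred under the hub at about (320,290) in the crop. I'll lower 3 mm and close.

Emit:
drive_tool:
  rows: "0 0.001 0.003 0 0 0; 0 0 0 0 0 0; 0 0 0 0 0 0"

```text
time: 5.03
tool_pos: [0.4885, -0.23, 0.0683]
orientation: [-179.6, -0.2, -90.1]
force: [0.4, 1.1, -0.5]
grip_width: 0.0401
```

Emit:
drive_tool:
  rows: "0 0 0 0 0 0; 0 0 0 0 0 0; 0 0 0 0 0 0; 0 0 0 0 0 0; 0 0 0 0 0 0; 0 0 0 0 0 0"
  jaw: 0.0
  newtons: 45

```text
time: 5.78
tool_pos: [0.4886, -0.2282, 0.0686]
orientation: [-179.6, -0.0, -90.1]
force: [-1.0, 0.7, 2.0]
grip_width: 0.0112
```

Run:
```python
from plan import *
st()
g=imaging.grab_frame("scene")
cv2.imwrite("pics/s5.png",cv2.resize(g["img"][220:310,260:370],None,fx=6.6,fy=6.6,interpolation=2)[:,:,::-1])
```

```text
5.775 p [ 0.4886 -0.2282  0.0686] o [-1.7963e+02 -4.0000e-02 -9.0070e+01] F [-1.    0.74  1.99] M [0.225 0.084 0.005] w 0.0112 q7 -43.2
```

View pics/s5.png

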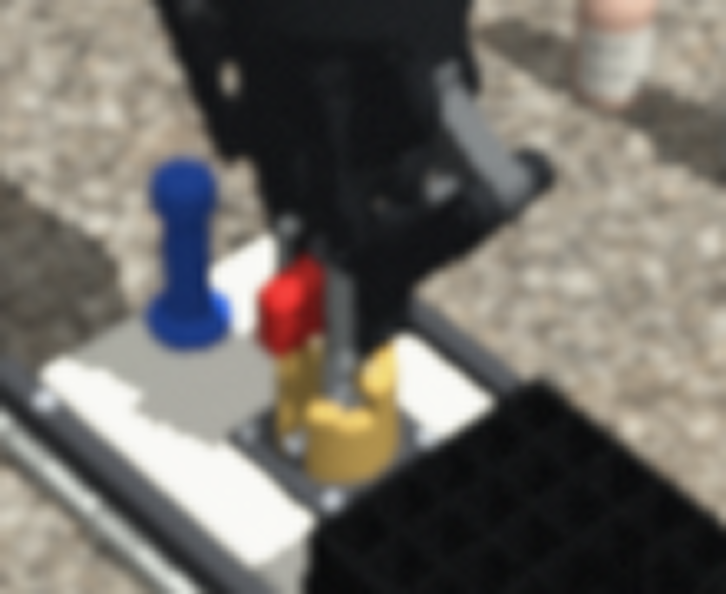

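Width is 11 mm, so the bar is gripped. From the picture the rim is at about z=57 mm, which puts the clear lift near 22-25 mm. I'll lift smoothly to 17 mm first.

Emit:
drive_tool:
  rows: "0 0 -0.004 0 0 0; 0 0 -0.004 0 0 0; 0 0 -0.004 0 0 0; 0 0 -0.004 0 0 0; 0 0 0 0 0 0; 0 0 0 0 0 0"

```text
time: 6.58
tool_pos: [0.4884, -0.2281, 0.0839]
orientation: [-179.7, -0.1, -90.1]
force: [2.1, -0.7, -10.2]
grip_width: 0.0111
```

Run:
```python
from plan import *
st()
```

```text
6.575 p [ 0.4884 -0.2281  0.0839] o [-1.7972e+02 -7.0000e-02 -9.0070e+01] F [  2.08  -0.73 -10.16] M [-0.235 -0.538 -0.039] w 0.0111 q7 -44.1
```

Emit:
drive_tool:
  rows: "0 0 -0.002 0 0 0; 0 0 -0.0015 0 0 0; 0 0 -0.001 0 0 0; 0 0 0 0 0 0"

```text
time: 7.08
tool_pos: [0.4884, -0.2281, 0.0884]
orientation: [-179.7, -0.1, -90.1]
force: [1.5, -0.4, -10.0]
grip_width: 0.0115
```

Emit:
drive_tool:
  rows: "0 0 -0.001 0 0 0; 0 0 0 0 0 0"

```text
time: 7.32
tool_pos: [0.4884, -0.2281, 0.0893]
orientation: [-179.7, -0.1, -90.1]
force: [1.9, -0.3, -11.4]
grip_width: 0.0116
```

Run:
```python
from plan import *
st()
g=imaging.grab_frame("scene")
cv2.imwrite("pics/s6.png",cv2.resize(g["img"][210:300,260:370],None,fx=6.6,fy=6.6,interpolation=2)[:,:,::-1])
```

```text
7.325 p [ 0.4884 -0.2281  0.0893] o [-1.7974e+02 -8.0000e-02 -9.0070e+01] F [  1.85  -0.33 -11.36] M [-0.295 -0.66   0.042] w 0.0116 q7 -44.5
```

View pics/s6.png

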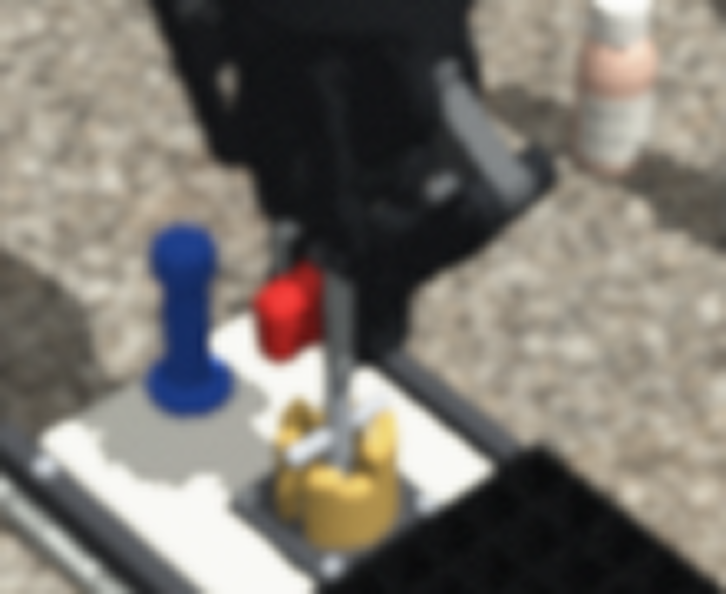

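The picture shows the steel pin at the mouth of the barrel slot, left end at (295,455), close to clearing. I'll take 1 mm more and then a light twist test.

Emit:
drive_tool:
  rows: "0 0 -0.001 0 0 0; 0 0 0 0 0 0"

```text
time: 7.62
tool_pos: [0.4883, -0.2279, 0.0896]
orientation: [-179.8, -0.1, -90.1]
force: [2.5, -1.5, -11.8]
grip_width: 0.0113
```

Emit:
drive_tool:
  rows: "0 0 0 0 0 -4; 0 0 0 0 0 -3; 0 0 0 0 0 0"

```text
time: 8.0
tool_pos: [0.4883, -0.2277, 0.0896]
orientation: [-179.8, -0.1, -82.9]
force: [2.7, -1.4, -12.9]
grip_width: 0.0114
```

Run:
```python
from plan import *
st()
```

```text
8.0 p [ 0.4883 -0.2277  0.0896] o [-1.798e+02 -9.000e-02 -8.288e+01] F [  2.71  -1.41 -12.92] M [-0.216 -0.828  0.016] w 0.0114 q7 -39.1
```

Run:
```python
from plan import *
st()
g=imaging.grab_frame("scene")
cv2.imwrite("pics/s7.png",cv2.resize(g["img"][240:300,285:335],None,fx=10,fy=10,interpolation=2)[:,:,::-1])
```

```text
8.0 p [ 0.4883 -0.2277  0.0896] o [-1.798e+02 -9.000e-02 -8.288e+01] F [  2.71  -1.41 -12.92] M [-0.216 -0.828  0.016] w 0.0114 q7 -39.1
```

View pics/s7.png

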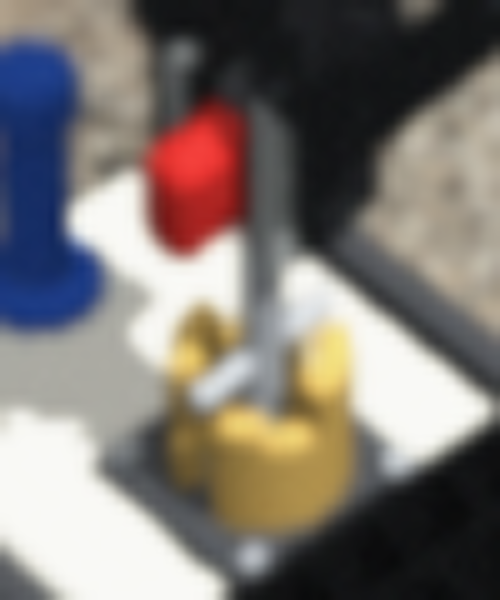

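The pin has turned out of the slot and stands above the rim. The lift was slightly resisted, so I may be near the end of the pull. I'll ease down a little and then keep turning.

Emit:
drive_tool:
  rows: "0 0 0.001 0 0 0; 0 0 0 0 0 0"

```text
time: 8.3
tool_pos: [0.4884, -0.2278, 0.0889]
orientation: [-179.8, -0.1, -83.0]
force: [2.9, -1.4, -10.8]
grip_width: 0.011
```

Emit:
drive_tool:
  rows: "0 0 0 0 0 -6; 0 0 0 0 0 -6; 0 0 0 0 0 0"

```text
time: 8.68
tool_pos: [0.4883, -0.2275, 0.0891]
orientation: [-179.8, -0.1, -70.8]
force: [2.6, 0.7, -11.2]
grip_width: 0.0113
```

Run:
```python
from plan import *
st()
```

```text
8.675 p [ 0.4883 -0.2275  0.0891] o [-1.7982e+02 -1.2000e-01 -7.0800e+01] F [  2.56   0.72 -11.22] M [-0.047 -0.689 -0.03 ] w 0.0113 q7 -30.0
```

Emit:
drive_tool:
  rows: "0 0 0 0 0 -6; 0 0 0 0 0 -6; 0 0 0 0 0 -6; 0 0 0 0 0 -6; 0 0 0 0 0 -6; 0 0 0 0 0 -6; 0 0 0 0 0 0"

```text
time: 9.55
tool_pos: [0.4879, -0.2268, 0.0889]
orientation: [-179.9, -0.1, -34.9]
force: [2.1, 0.1, -11.3]
grip_width: 0.0114
```

Run:
```python
from plan import *
st()
```

```text
9.55 p [ 0.4879 -0.2268  0.0889] o [-1.7991e+02 -1.0000e-01 -3.4900e+01] F [  2.14   0.1  -11.32] M [ 0.126 -0.818  0.033] w 0.0114 q7 -2.9
```

Emit:
drive_tool:
  rows: "0 0 0 0 0 -6; 0 0 0 0 0 -5; 0 0 0 0 0 -3; 0 0 0 0 0 0"

```text
time: 10.05
tool_pos: [0.4876, -0.2267, 0.0887]
orientation: [-179.9, -0.1, -21.5]
force: [3.1, 0.9, -11.2]
grip_width: 0.0111
```

Run:
```python
from plan import *
st()
g=imaging.grab_frame("scene")
cv2.imwrite("pics/s8.png",cv2.resize(g["img"][240:300,285:335],None,fx=10,fy=10,interpolation=2)[:,:,::-1])
```

```text
10.05 p [ 0.4876 -0.2267  0.0887] o [-1.7993e+02 -7.0000e-02 -2.1490e+01] F [  3.05   0.93 -11.2 ] M [ 0.245 -0.864 -0.036] w 0.0111 q7 7.3
```

View pics/s8.png

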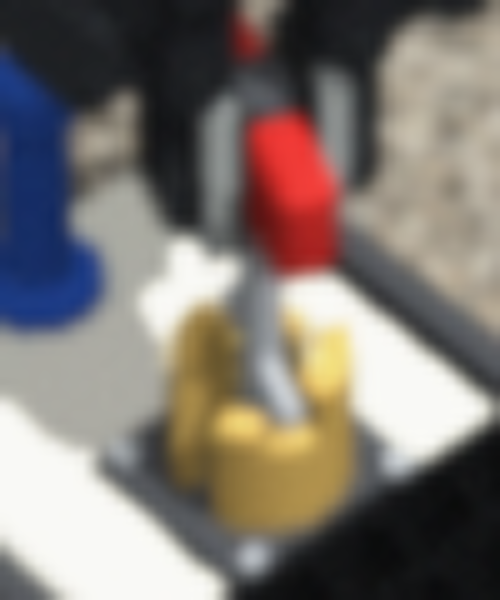

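The pin is over the notch, pointing to the front right at (285,395). I'll finish the turn and lower gently, watching for the notch to take the spring load.

Emit:
drive_tool:
  rows: "0 0 0.001 0 0 -1.4; 0 0 0.001 0 0 0; 0 0 0.001 0 0 0; 0 0 0 0 0 0"

```text
time: 10.6
tool_pos: [0.4876, -0.2267, 0.0855]
orientation: [-180.0, -0.1, -20.3]
force: [2.8, 1.5, -9.4]
grip_width: 0.0114
```

Emit:
drive_tool:
  rows: "0 0 0.001 0 0 0; 0 0 0 0 0 0"

```text
time: 10.85
tool_pos: [0.4876, -0.2266, 0.0845]
orientation: [-179.9, -0.1, -20.3]
force: [2.5, 1.4, -10.3]
grip_width: 0.0113
```

Emit:
drive_tool:
  rows: "0 0 0.001 0 0 0; 0 0 0 0 0 0"

```text
time: 11.1
tool_pos: [0.4876, -0.2266, 0.0836]
orientation: [-179.9, -0.1, -20.3]
force: [2.0, 0.5, -8.7]
grip_width: 0.0115
```

Run:
```python
from plan import *
st()
```

```text
11.1 p [ 0.4876 -0.2266  0.0836] o [-1.7995e+02 -7.0000e-02 -2.0280e+01] F [ 1.97  0.45 -8.72] M [ 0.209 -0.661  0.025] w 0.0115 q7 8.2
```

Emit:
drive_tool:
  rows: "0 0 0.001 0 0 0; 0 0 0 0 0 0"

```text
time: 11.35
tool_pos: [0.4877, -0.2267, 0.0834]
orientation: [-179.9, -0.1, -20.3]
force: [1.2, 2.0, -6.0]
grip_width: 0.0113
```

Run:
```python
from plan import *
st()
g=imaging.grab_frame("scene")
cv2.imwrite("pics/s9.png",cv2.resize(g["img"][240:300,285:335],None,fx=10,fy=10,interpolation=2)[:,:,::-1])
```

```text
11.35 p [ 0.4877 -0.2267  0.0834] o [-1.7994e+02 -1.1000e-01 -2.0280e+01] F [ 1.24  1.98 -6.  ] M [ 0.417 -0.346  0.082] w 0.0113 q7 8.3
```

View pics/s9.png

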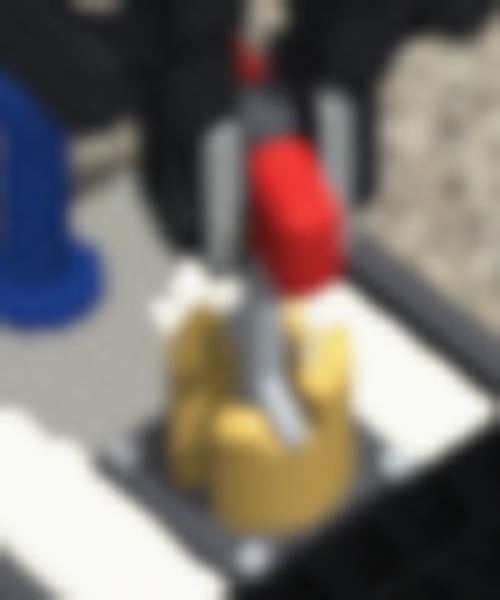

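The pin sits in the notch at (295,430), and the notch is taking the load. I'll unload and then open.

Emit:
drive_tool:
  rows: "0 0 0.001 0 0 0; 0 0 0 0 0 0"

```text
time: 11.65
tool_pos: [0.4878, -0.2268, 0.0832]
orientation: [-179.9, -0.1, -20.3]
force: [0.9, 2.2, -2.4]
grip_width: 0.0111
```

Emit:
drive_tool:
  rows: "0 0 0.001 0 0 0; 0 0 0 0 0 0"

```text
time: 11.9
tool_pos: [0.4878, -0.2269, 0.0832]
orientation: [-179.9, -0.2, -20.3]
force: [-0.6, 1.6, 0.1]
grip_width: 0.0116
```

Emit:
drive_tool:
  rows: "0 0 0 0 0 0; 0 0 0 0 0 0; 0 0 0 0 0 0; 0 0 -0.01 0 0 0; 0 0 -0.03 0 0 0; 0 0 -0.04 0 0 0; 0 0 -0.03 0 0 0; 0 0 0 0 0 0"
  jaw: 0.045

```text
time: 12.9
tool_pos: [0.4873, -0.2288, 0.1987]
orientation: [179.9, -0.3, -20.4]
force: [0.2, -0.2, -0.4]
grip_width: 0.045
```

Run:
```python
from plan import *
st()
g=imaging.grab_frame("scene")
cv2.imwrite("pics/s10.png",cv2.resize(g["img"][230:300,275:345],None,fx=8,fy=8,interpolation=2)[:,:,::-1])
```

```text
12.9 p [ 0.4873 -0.2288  0.1987] o [179.93  -0.3  -20.4 ] F [ 0.18 -0.23 -0.39] M [ 0.027  0.019 -0.014] w 0.045 q7 6.6
```

View pics/s10.png

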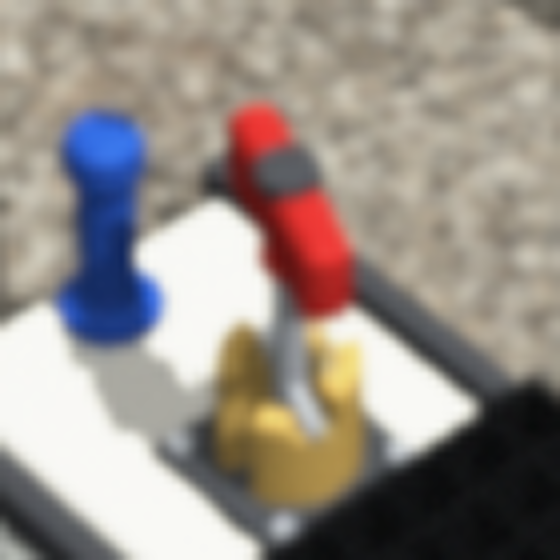

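The knob is parked with the pin in its notch. Next I'll close the fingers, turn to yaw 0, and go behind the post on its +y side.

Emit:
drive_tool:
  rows: "-0.02 -0.05 0 0 0 -7; -0.015 -0.05 0 0 0 -7; 0 -0.01 0 0 0 -6; 0 0 0 0 0 0; 0 0 0 0 0 0"
  jaw: 0

```text
time: 13.58
tool_pos: [0.4809, -0.1101, 0.1936]
orientation: [179.9, 0.2, -0.1]
force: [0.1, -0.4, 0.2]
grip_width: 0.0001
```

Run:
```python
from plan import *
st();rows([(.487,-.112,.16,0)])
```

```text
13.575 p [ 0.4809 -0.1101  0.1936] o [ 1.799e+02  1.900e-01 -7.000e-02] F [ 0.12 -0.38  0.18] M [-0.016  0.001  0.049] w 0.0001 q7 11.1
0.006 0.002 0.034 0.1 0.2 -0.1
```

Emit:
drive_tool:
  rows: "0.006 0.002 0.03 0 0 0; 0 0 0.04 0 0 0; 0 0 0.04 0 0 0; 0 0 0.025 0 0 0; 0 0 0 0 0 0; 0 0 0 0 0 0"

```text
time: 14.32
tool_pos: [0.4871, -0.1199, 0.0549]
orientation: [179.7, 0.1, -1.2]
force: [0.5, 1.0, 0.3]
grip_width: -0.0002
```

Run:
```python
from plan import *
st()
g=imaging.grab_frame("scene")
cv2.imwrite("pics/s11.png",cv2.resize(g["img"][180:320,220:400],None,fx=4.2,fy=4.2,interpolation=2)[:,:,::-1])
```

```text
14.325 p [ 0.4871 -0.1199  0.0549] o [ 1.7968e+02  1.2000e-01 -1.2200e+00] F [0.51 1.03 0.3 ] M [-0.025  0.027 -0.011] w -0.0002 q7 11.5
```

View pics/s11.png

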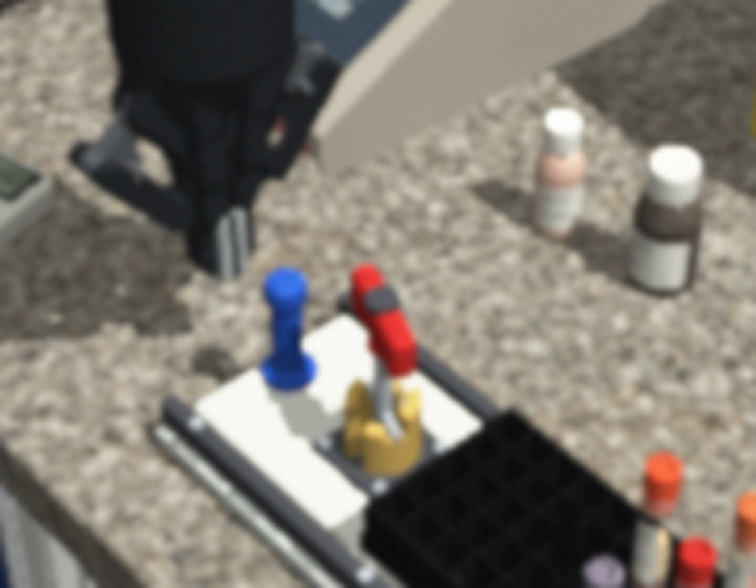

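The closed fingers stand behind the post, clear of everything. I'll push slowly.

Emit:
drive_tool:
  rows: "0 0.006 0 0 0 -1; 0 0.006 0 0 0 0; 0 0.004 0 0 0 0; 0 0.003 0 0 0 0; 0 0.003 0 0 0 0; 0 0.003 0 0 0 0"

```text
time: 15.12
tool_pos: [0.4885, -0.1468, 0.0579]
orientation: [179.6, -0.2, -0.2]
force: [-0.2, 3.2, 0.8]
grip_width: -0.0
```

Emit:
drive_tool:
  rows: "0 0.003 0 0 0 0; 0 0.003 0 0 0 0; 0 0.003 0 0 0 0; 0 0.003 0 0 0 0"

```text
time: 15.62
tool_pos: [0.4885, -0.158, 0.0579]
orientation: [179.7, -0.1, -0.1]
force: [-0.4, 2.6, 1.5]
grip_width: -0.0004
```

Contact came at y≈-0.146, with about 2.6-3 N of resistance, so the carriage is sliding. I'll continue.

Emit:
drive_tool:
  rows: "0 0.004 0 0 0 0; 0 0.004 0 0 0 0; 0 0.004 0 0 0 0; 0 0.004 0 0 0 0; 0 0.004 0 0 0 0; 0 0.004 0 0 0 0; 0 0.004 0 0 0 0; 0 0.003 0 0 0 0; 0 0.002 0 0 0 0"

```text
time: 16.75
tool_pos: [0.4885, -0.1936, 0.0579]
orientation: [179.7, -0.1, -0.1]
force: [0.4, 2.2, 0.1]
grip_width: -0.0002
```

Run:
```python
from plan import *
st()
f=imaging.grab_frame("top");g=imaging.grab_frame("scene")
cv2.imwrite("pics/s12.png",cv2.resize(g["img"][220:425,250:470],None,fx=2.9,fy=2.9,interpolation=2)[:,:,::-1])
cv2.imwrite("pics/t12.png",cv2.resize(f["img"][255:345,400:500],None,fx=6,fy=6,interpolation=2)[:,:,::-1])
```

```text
16.75 p [ 0.4885 -0.1936  0.0579] o [ 1.7973e+02 -1.4000e-01 -9.0000e-02] F [0.42 2.22 0.13] M [ 0.549 -0.103 -0.023] w -0.0002 q7 19.6
```

View pics/s12.png

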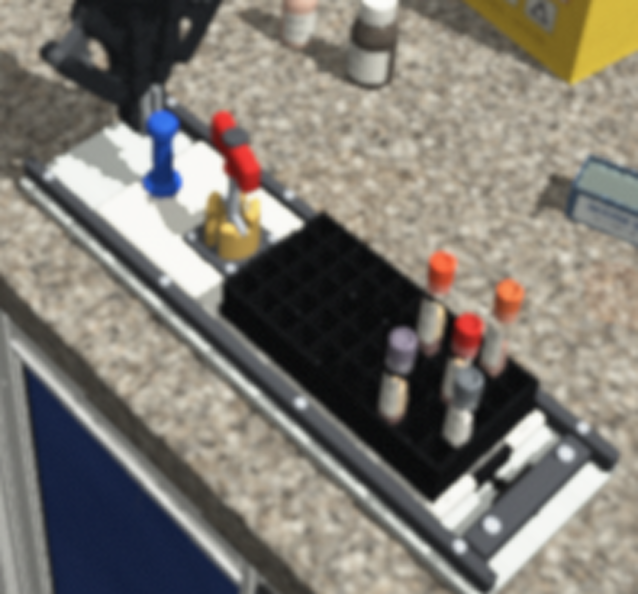

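View pics/t12.png

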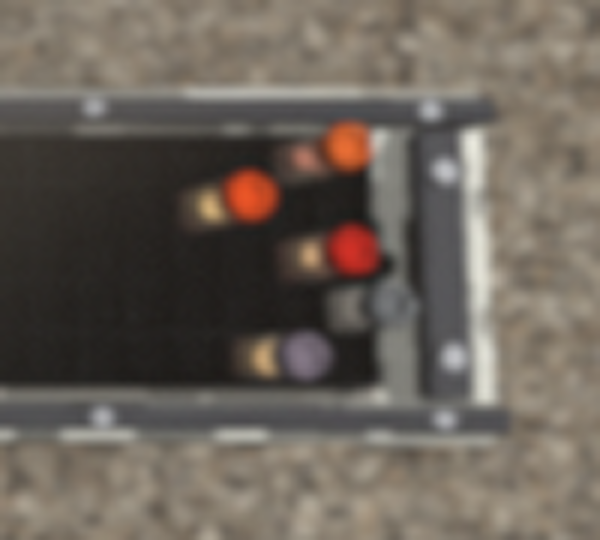

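Travel is about 48 mm. The black nose at (492,460) is still short of the stop pad at (515,480). I'll push slower now.

Emit:
drive_tool:
  rows: "0 0.0015 0 0 0 0; 0 0.0015 0 0 0 0; 0 0.0015 0 0 0 0; 0 0.0015 0 0 0 0"

```text
time: 17.35
tool_pos: [0.4885, -0.1996, 0.0579]
orientation: [179.7, -0.1, -0.1]
force: [0.5, 2.4, -0.2]
grip_width: -0.0003
```

Emit:
drive_tool:
  rows: "0 0.0015 0 0 0 0; 0 0.0015 0 0 0 0; 0 0.0015 0 0 0 0"

```text
time: 17.73
tool_pos: [0.4885, -0.2034, 0.0579]
orientation: [179.8, -0.1, -0.0]
force: [0.6, 7.3, 2.5]
grip_width: -0.0
```

Emit:
drive_tool:
  rows: "0 0.0015 0 0 0 0; 0 0.0015 0 0 0 0"

```text
time: 17.98
tool_pos: [0.4885, -0.2033, 0.0579]
orientation: [-180.0, -0.1, 0.1]
force: [-0.1, 7.2, 3.6]
grip_width: 0.0
```

Emit:
drive_tool:
  rows: "0 0.0015 0 0 0 0; 0 0.0015 0 0 0 0"

```text
time: 18.23
tool_pos: [0.4885, -0.2033, 0.0579]
orientation: [-179.8, -0.0, 0.3]
force: [0.5, 7.3, 3.0]
grip_width: 0.0002
```

It stopped firmly at about 58 mm of travel, within the 55-75 range, with force steady at 7 N. I'll back off and check.

Emit:
drive_tool:
  rows: "0 -0.002 0 0 0 0; 0 -0.010 0 0 0 0; 0 -0.025 0 0 0 0; 0 -0.02 0 0 0 0; 0 0 -0.02 0 0 0; 0 0 -0.04 0 0 0; 0 0 -0.04 0 0 0; 0 0 0 0 0 0"

```text
time: 19.23
tool_pos: [0.4871, -0.1455, 0.1603]
orientation: [-180.0, 0.1, 0.1]
force: [-0.6, 0.3, 0.3]
grip_width: -0.0001
```

Run:
```python
from plan import *
st()
f=imaging.grab_frame("top");g=imaging.grab_frame("scene")
cv2.imwrite("pics/s13.png",cv2.resize(g["img"][200:425,240:470],None,fx=2.6,fy=2.6,interpolation=2)[:,:,::-1])
cv2.imwrite("pics/s13z.png",cv2.resize(g["img"][360:425,390:470],None,fx=8,fy=8,interpolation=2)[:,:,::-1])
cv2.imwrite("pics/t13.png",f["img"][:,:,::-1])
print(blobs(g["img"],"blue",(270,235,340,310)),blobs(f["img"],"blue",(290,280,345,315)))
print([onz(f,*c[1],.081) for c in blobs(f["img"],"blue",(290,280,345,315))])
```

```text
19.225 p [ 0.4871 -0.1455  0.1603] o [-1.7999e+02  8.0000e-02  1.0000e-01] F [-0.61  0.33  0.28] M [ 0.001 -0.032  0.004] w -0.0001 q7 15.1
[([303, 260, 13, 31, 233], [309.3, 275.5])] [([330, 293, 9, 8, 56], [333.9, 296.2])]
[array([ 0.4870467 , -0.22443227,  0.081     ])]
```

View pics/s13.png

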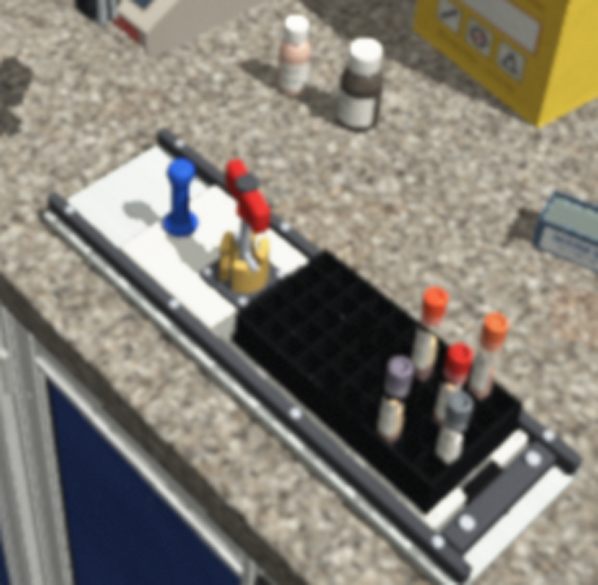

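View pics/s13z.png

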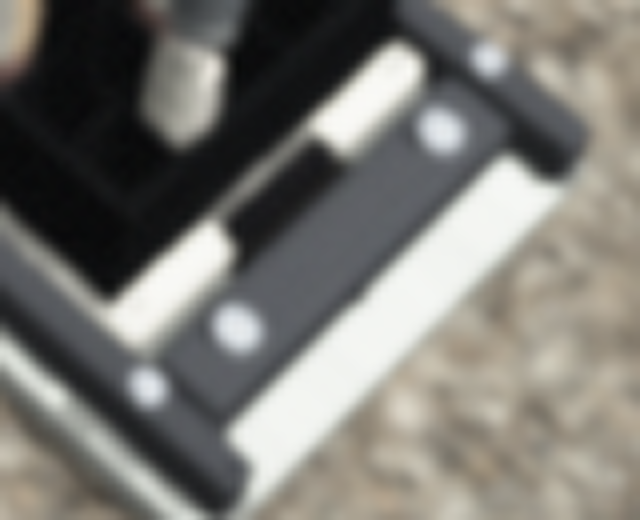

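View pics/t13.png

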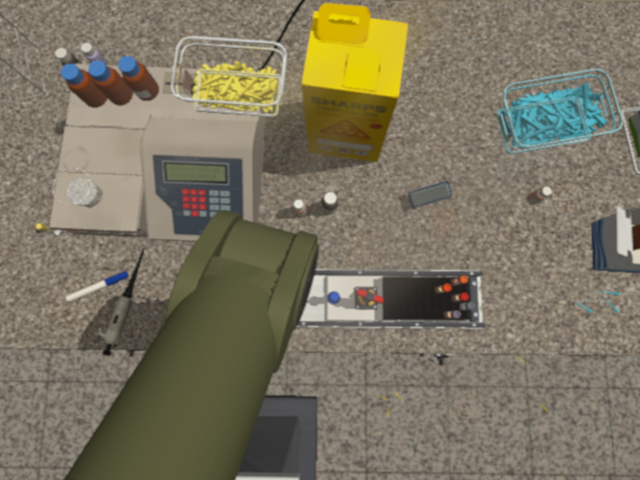

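Run:
```python
from plan import *
a=cv2.imread("pics/scene0.png")[:,:,::-1].astype(int);b=imaging.grab_frame("scene")["img"].astype(int)
for n,(x0,y0,x1,y1) in dict(timer=(190,205,236,242),vial=(366,212,390,252),dropper=(344,203,363,240)).items():
    print(n,np.abs(a[y0:y1,x0:x1]-b[y0:y1,x0:x1]).mean().round(2))
st();print(r.job_done())
```

```text
timer 49.81
vial 8.87
dropper 10.01
19.375 p [ 0.4851 -0.1448  0.1571] o [-1.7989e+02  4.3000e-01  1.1000e-01] F [-0.59 -0.06 -0.34] M [ 0.01   0.025 -0.05 ] w 0.0002 q7 15.1
the job is handed in; nothing more can be done
None
```

Run:
```python
from plan import *
g=imaging.grab_frame("scene");cv2.imwrite("pics/s14.png",cv2.resize(g["img"][130:330,160:420],None,fx=3,fy=3)[:,:,::-1])
```

```text
the job is handed in; nothing more can be done
```

I freed the shuttle and moved it to its end stop, then handed the job in at 19.4 s. I could not confirm the timer with the last picture check.

- **Knob:** I gripped the T-bar and pulled it up about 21 mm. The last 0.7 mm of pull went unmet and the force rose to about 13 N, so I may have lightly touched the end of the pull before easing down. I turned it about 70° anticlockwise and lowered it until the notch took the spring load, at a lift of about 14.6 mm. After I let go, the pictures showed the pin sitting in the notch, and it was still parked after the push.
- **Carriage:** I pushed it by the blue post with closed fingers at about 2.5 N. It stopped after about 58 mm and held at about 7 N. After I backed off, the picture showed the black nose against the stop. The post's position in the top view gave about 57 mm of travel, which agrees.
- **Vial and dropper bottle:** Both look unmoved in the final pictures. Comparing before and after pictures gave small differences of about 9–10 grey levels.
- **Timer:** The same comparison gave a large difference, about 50 grey levels. The arm or its shadow probably covered that patch, but I have no clear final view to prove it. The gripper passed over it only at about 0.23 m height and felt no contact force.

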